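Start up the wood-burning bench

ROBOT

A 7-joint arm with a two-finger parallel gripper is mounted at the origin on the work surface. World frame = base frame: x ahead of the robot, y to its left, z up, the work surface at z = 0. Lengths are in m, angles in rad, forces in N, time in s.
With the tool pointing down it reaches from about 0.4 to 0.85 m from the base axis. Payload 10.4 kg.
Tool frame: the origin (TCP) lies at the very end of the fingers, on their centre line; the grasp point (between the pads) lies 19 mm behind it; z points along the fingers, y is the direction in which the jaws open and shut (so a half turn about z gives the same grasp; the last joint's range is limited). The gripper opens to 87 mm and grips with 3 to 60 N. Pads are 19 mm wide; open, the fingers measure 117 mm over their backs; the gripper's body (75 mm by 190 mm) begins 51 mm behind the grasp point.
Start: joints at [1.278, 0.332, -0.065, 1.46, 0.022, 1.35, -0.088], TCP at [0.167, -0.602, 0.223] pointing down, gripper open.
Joint ranges: [-2.6, 2.6], [-0.5, 2.12], [-1.47, 1.34], [0.16, 2.42], [-1.27, 4.41], [0.06, 2.06], [-2.6, 2.6]. Speed limits (rad/s): [2.22, 2.22, 2.79, 2.79, 3.14, 3.14, 3.14].

INTERFACE

Orientations are given as a unit quaternion [x, y, z, w].
In Python, from bench import read_state, camera, close_job gives the robot as it stands.
- The arm moves only by the shell command python3 -m inch 'ROWS' [OPENING] [FORCE]. ROWS is JSON, a list of rows, each a list of 6 numbers: the shift along the tool's x, y, z as a fraction of full scale, then the turn, a rotation vector about the tool's x, y, z as a fraction of full scale. In form: [[tx, ty, tz, ax, ay, az], ...]. A call has 1 to 5 rows; each row shifts and turns the commanded pose from where the row before left it, along the tool's axes as they then stand; what a row does not reach is not made up. Full scale, the value 1, is 0.04 m for a shift and 120 degrees for a turn. A row lasts 1/8 s, in which the tool goes at most 62.5 mm and 10.7 degrees, less where a joint would pass 70% of its speed; a pose out of reach is approached as far as the arm can. A call with a number of a shift or a turn outside -1 to 1 is refused whole. A call with a gripper value outside its range is refused whole. OPENING is the opening, from -1 (shut) to 1 (fully open), so that 0 is half open, set as the call begins (- or left out, the last holds). The fingers move at their own pace and stop on an object; FORCE is the grip in N (left out, the last holds). Time passes only in rows, so rows that do not move let the fingers close. It gives the time, the measured TCP pose, the force and the opening at its end, in the units of the state.
- read_state(): the state, without advancing time (a new reading comes with each control period).
- camera(name): name is "side" or "top"; returns a dict with "img" (400x640x3 uint8, red, green, blue), "depth" (400x640 float32, m along the optical axis (not along the pixel's ray), 0 where there is no reading), "fx", "fy", "cx", "cy" (pixels), "position" and "orientation" of the camera in the world. Camera axes: x right, y down, z forward; pixel columns grow to the right and rows downward; lengths in m; the calibration is good to about 2 mm. A picture is of the moment at which its call begins.
- close_job(): hands the job in, once; it reports no verdict.
The state is a dict: "time": time; "joint_positions": joint angles; "joint_vel": joint speeds; "joint_torque": joint torques, N m; "ee_pos": TCP position; "eef_rot": TCP orientation; "ft_force": force on the tool from outside, world axes, zero at the start; "torque": the same for the moment, N m; "width": finger opening in m.
Only numpy, scipy, OpenCV 4.12 (cv2) and the standard library are available. Lean on these libraries where they do the work, as an engineer would, in place of code of your own. Each camera call takes 0.05 s, during which the arm holds its last target.

TASK

Get the wood-burning bench ready, using only closed fingertips: first press the button of the fume-extractor pod all the way down and let it come up again, then push down the raised far end of the power unit's rocker until it has tipped right over, and then press the round key of the unit fully home. Press the pod where it lies, do not shift it or pick it up; leave the square key and the bar key alone, do not disturb the jar, the billet or the spoon, and finish with the hand clear of everything.

Things in the scene. Friction and masses are not known exactly. Their poses are not given: they have to be found in the camera images.
- unit: Power unit: fixed red metal case with a grey flat top, 170 x 250 x 75 mm (x, y, z); origin at the centre of its underside. Its x axis points away from the robot, turned up to 0.35 rad. Rocker at x -25, y +85 mm; a row of three keys at x -25, y +15, -35, -85 mm, their order changes from run to run. A burning pen lies fixed along y at x +62 mm, up to 103 mm above the bench.
- unit_top (a point): Centre of the unit's flat top, 75 mm above the bench.
- rocker (a joint): The unit's rocker: a black paddle 70 (along the unit's x) x 30 x 12 mm, turning about its middle, axis along the unit's y, 15 mm above the top. Angle in rad: about -0.2 (off: the far end, towards the unit's +x, stands up) to +0.2 (on: far end down, at its stop). Friction 0.04 N m, no spring: it stays where left. Takes about 2 to 4 N at the far end.
- rocker_far_end (a point): Point on the upper face of the rocker, 27 mm from its axis towards the far end, in the middle of its width; it moves with the rocker, about 11 mm down from off to on. Pushing down here tips the rocker on.
- key_round (a joint): The round key of the unit: a grey cylinder 28 mm in diameter. On a black base plate 46 x 46 x 4 mm. Joint: m pressed in, 0 (out) to 0.006 (fully home, at its stop); about 3 N of friction, no spring: it stays where it is pushed. This is the one to press.
- key_round_top (a point): Centre of the upper face of the round key, 18 mm above the unit's top panel when out; moves down with the key.
- key_square (a joint): The square key: grey, 27 x 27 mm. On a black base plate 46 x 46 x 4 mm. Joint: m pressed in, 0 (out) to 0.006 (fully home, at its stop); about 3 N of friction, no spring: it stays where it is pushed. Leave it out.
- key_square_top (a point): Centre of the upper face of the square key, 18 mm above the unit's top panel when out.
- key_bar (a joint): The bar key: grey, 42 (along the unit's x) x 14 mm. On a black base plate 46 x 46 x 4 mm. Joint: m pressed in, 0 (out) to 0.006 (fully home, at its stop); about 3 N of friction, no spring: it stays where it is pushed. Leave it out.
- key_bar_top (a point): Centre of the upper face of the bar key, 18 mm above the unit's top panel when out.
- pod: Wireless fume-extractor pod: a grey box 110 x 64 x 26 mm (its x, y, z), about 0.25 kg, lying loose on the bench with its one button in the middle of its top. Origin at the centre of its underside.
- pod_button (a joint): The pod's button: black, round, 32 mm in diameter. Joint: m pressed in, 0 (up) to 0.006 (all the way down); a spring of 1.2 N at the top to 4 N at the bottom brings it back up.
- pod_button_top (a point): Centre of the upper face of the pod's button, 38 mm above the bench when up; moves down with the button.
- wax_jar_mid (a point): Centre, half-way up, of a loose glass wax jar with a metal lid, 56 mm in diameter, 65 mm high, standing beyond the pod. Bystander.
- billet_mid (a point): Centre of a loose pine billet 50 x 190 x 42 mm, its y axis along its length, lying on the far side of the bench. Bystander.
- spoon: Loose wooden spoon, about 200 mm long, its x axis along it, origin near its middle at bench height, lying on the far side of the bench. Bystander.

How it is judged:
On the way, in this order (a step that is already met when the one before it is completed fails the run):
1. the pod's button is pressed down (value of joint pod_button above 0.0045 m), for 0.05 s.
2. the pod's button has come up again (value of joint pod_button below 0.0015 m), for 0.05 s.
3. the rocker is tipped over to on (value of joint rocker above 0.14 rad), for 0.1 s.
4. the round key is pressed home (value of joint key_round above 0.0045 m), for 0.1 s.
At the end, for the whole second after the job is handed in: The rocker stands at on (beyond 0.14 rad), the round key is at least 4.5 mm in, the square and bar keys less than 2 mm in, the pod's button is up again (under 1.5 mm), the pod is at rest within 25 mm of where it lay, and the jar, billet and spoon are within 30 mm of where they were (value of joint rocker above 0.14 rad and value of joint key_round above 0.0045 m and value of joint each of key_square, key_bar below 0.002 m and value of joint pod_button below 0.0015 m and distance of pod from where it was at the start of the episode below 0.025 m and linear speed of pod below 0.01 m/s and distance of each of wax_jar_mid, billet_mid, spoon from where it was at the start of the episode below 0.03 m); the robot touches nothing.
It fails at once if the square key or the bar key is pressed (value of joint any of key_square, key_bar above 0.002 m).
It fails at once if the pod is lifted, tipped or shifted by more than 25 mm (height (world z) of pod above 0.008 m or angle between pod's own z axis and vertical above 0.15 rad or distance of pod from where it was at the start of the episode above 0.025 m).
It fails at once if the wax jar is moved by more than 30 mm (distance of wax_jar_mid from where it was at the start of the episode above 0.03 m).
It fails at once if the pine billet is moved by more than 30 mm (distance of billet_mid from where it was at the start of the episode above 0.03 m).
It fails at once if the wooden spoon is moved by more than 30 mm (distance of spoon from where it was at the start of the episode above 0.03 m).
It also fails if it takes over 51 s, if anything falls off the work surface, if the arm or the gripper's body presses on something with over 40 N, if the wrist force passes 120 N, or if a joint passes its speed limit or range.

## Working session

There is one attempt and no reset: what is moved stays moved. The work goes in short steps, Python scripts to look and compute and a shell command to move; the robot and the scene stay as the last step left them, time stands still between calls to the robot, and variables do not carry over. Pictures are saved under pics/ and viewed, and the job is handed in when it is done.

```bash
mkdir -p pics; ls; python3 - <<'E'
from bench import *
import cv2,numpy as np
for n in("top","side"):
    c=camera(n); cv2.imwrite(f"pics/{n}0.png",c["img"][:,:,::-1]); np.savez(f"{n}0.npz",**c)
    print(n,c["fx"],c["fy"],c["cx"],c["cy"],c["position"],c["orientation"])
print(read_state())
E
```

```text
pics
top 459.3646153797858 459.3646153797858 324.8974217771995 201.35653183644374 [ 0.43532103 -0.00636913  1.11340185] [-0.69946409  0.70919291 -0.06814041  0.05614527]
side 364.06302917025755 364.06302917025755 322.9838893464054 196.83424609538102 [0.48832782 0.43843849 0.68024199] [-0.11151041  0.93962464 -0.32001254  0.04757044]
{'time': 0.1, 'joint_positions': array([ 1.27841593,  0.33278619, -0.06469753,  1.46080611,  0.02161882,
        1.34991423, -0.08852059]), 'joint_vel': array([ 0.00106017, -0.0018668 ,  0.00032625, -0.00508148,  0.00010292,
       -0.00051505, -0.00120369]), 'joint_torque': array([ 1.94459652e-03, -6.24542856e+01,  2.51632661e-02, -3.90719426e+01,
       -6.12480612e-02,  3.65888339e-02,  1.01167279e-05]), 'ee_pos': array([ 0.1664774 , -0.60208042,  0.221872  ]), 'eef_rot': array([ 9.90915964e-01,  1.34481154e-01, -1.18114158e-04, -5.97369233e-04]), 'ft_force': array([ 0.17173796, -0.1212929 ,  0.22710001]), 'torque': array([ 0.01262781, -0.01151779, -0.01306984]), 'width': 0.0869551508673579}
```

View pics/top0.png

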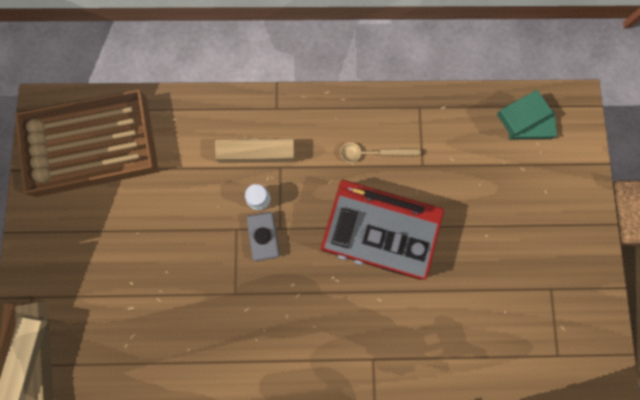

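View pics/side0.png

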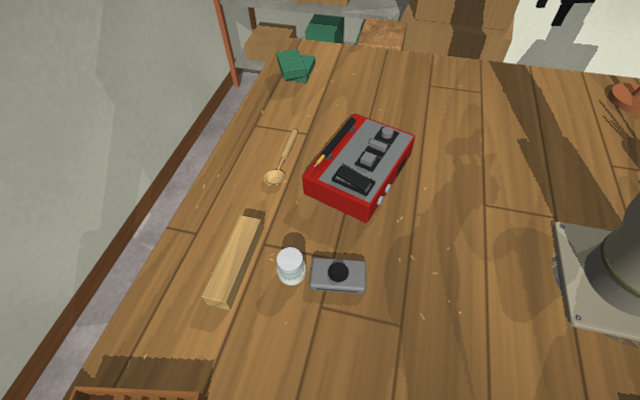

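The top view shows the pod at about (262,236), with its button at (263,236), and the jar at (257,196). The unit is centred near (383,230). The rocker is at (346,228), and the keys are square (374,236), bar (396,242) and round (418,249). Next I'll measure these.

```bash
cat > h.py <<'E'
import numpy as np,cv2
from scipy.spatial.transform import Rotation as R
def proj(c,p):
    q=R.from_quat(c["orientation"]).inv().apply(np.array(p)-c["position"]); return c["fx"]*q[0]/q[2]+c["cx"],c["fy"]*q[1]/q[2]+c["cy"]
def plane(c,u,v,z):
    d=R.from_quat(c["orientation"]).apply([(u-c["cx"])/c["fx"],(v-c["cy"])/c["fy"],1.]); p=np.array(c["position"]); return p+d*(z-p[2])/d[2]
def dep(c):
    d=c["depth"];v,u=np.mgrid[:400,:640]
    P=np.stack([(u-c["cx"])/c["fx"]*d,(v-c["cy"])/c["fy"]*d,d],-1)
    return R.from_quat(c["orientation"]).apply(P.reshape(-1,3)).reshape(400,640,3)+c["position"]
E
python3 - <<'E'
from h import *
np.set_printoptions(precision=4,suppress=True)
for n in("top","side"):
    c=np.load(n+"0.npz"); print(n,[np.round(proj(c,p)) for p in([0,0,0],[.167,-.602,.223],[.5,.2,0])])
    P=dep(c)
    for (u,v) in ([(263,236),(346,228),(374,236),(396,242),(418,249),(257,196),(365,255),(250,340)] if n=="top" else [(338,272),(370,158),(387,133),(354,180),(330,300)]): print((u,v),P[v,u])
    img=c["img"]; s=img[60:340,:, ] 
t=np.load("top0.npz")["img"][170:290,220:460,::-1]; cv2.imwrite("pics/t1.png",cv2.resize(t,None,fx=3.3,fy=3.3,interpolation=cv2.INTER_CUBIC))
t=np.load("side0.npz")["img"][100:300,270:430,::-1]; cv2.imwrite("pics/s1.png",cv2.resize(t,None,fx=3,fy=3,interpolation=cv2.INTER_CUBIC))
E
```

```text
top [array([317., 482.]), array([645., 427.]), array([231., 257.])]
(263, 236) [0.5457 0.1199 0.0396]
(346, 228) [ 0.5553 -0.0712  0.0954]
(374, 236) [ 0.5368 -0.1334  0.0938]
(396, 242) [ 0.5231 -0.1827  0.0897]
(418, 249) [ 0.5065 -0.2301  0.0946]
(257, 196) [0.6356 0.1311 0.0681]
(365, 255) [ 0.4962 -0.1142  0.0725]
(250, 340) [0.3072 0.1527 0.0003]
side [array([623., 281.]), array([547.,  14.]), array([354., 320.])]
(338, 272) [0.5468 0.13   0.0393]
(370, 158) [ 0.5325 -0.1322  0.0903]
(387, 133) [ 0.5068 -0.2215  0.0903]
(354, 180) [ 0.5545 -0.0571  0.095 ]
(330, 300) [ 0.5528  0.172  -0.0012]
```

View pics/t1.png

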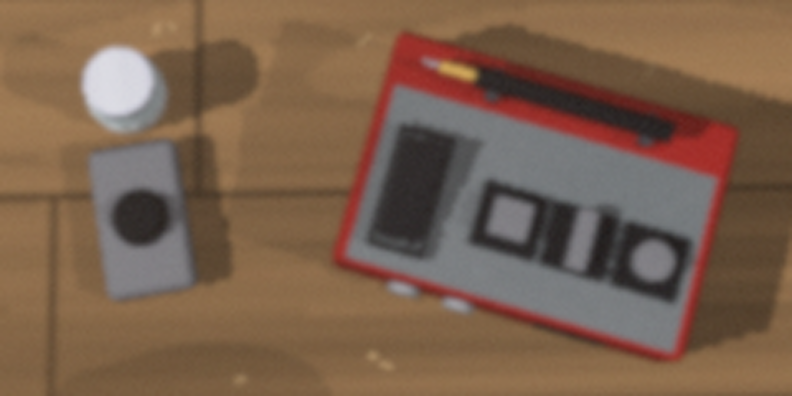

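View pics/s1.png

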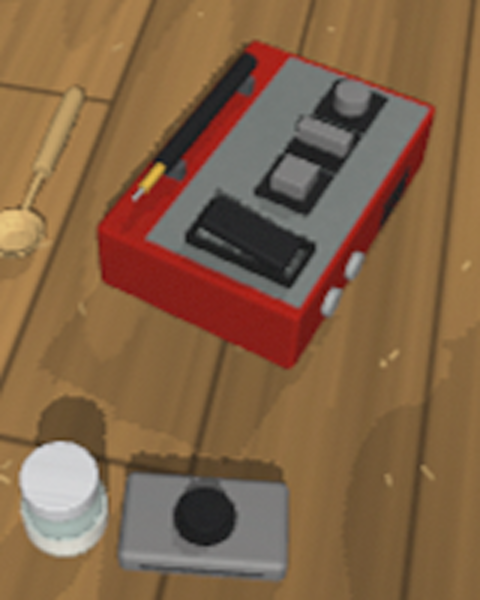

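```bash
python3 - <<'E'
from h import *
np.set_printoptions(precision=4,suppress=True)
def blobs(m,lo,hi):
    n,l,s,ce=cv2.connectedComponentsWithStats(m.astype(np.uint8)); return [(ce[i],s[i,4],l==i) for i in range(1,n) if lo<s[i,4]<hi]
for n,b in(("top",(225,170,450,285)),("side",(290,105,420,300))):
    c=np.load(n+"0.npz"); im=c["img"].astype(int); P=dep(c)
    box=np.zeros((400,640),bool); box[b[1]:b[3],b[0]:b[2]]=1
    dark=(im.max(-1)<62)&box&(P[...,2]>.02)
    for ce,a,m in blobs(dark,60,4000): print(n,"dark",ce,a,"@.038",plane(c,*ce,.038)[:2],"@.090",plane(c,*ce,.09)[:2],"depth",np.median(P[m],0))
    kt=(P[...,2]>.085)&(P[...,2]<.105)&box&(im.min(-1)>85)&(im.max(-1)-im.min(-1)<40)
    for ce,a,m in blobs(kt,20,4000): print(n,"key",ce,a,plane(c,*ce,.093)[:2],np.median(P[m],0))
    red=(im[...,0]>110)&(im[...,1]<70)&box
    if n=="top":
        mm=cv2.convexHull(np.argwhere(red)[:,::-1].astype(np.int32))
        pts=np.array([plane(c,*q[0],.075)[:2]*1000 for q in mm],np.float32); print("red rect",cv2.minAreaRect(pts))
E
```

```text
top dark [394.1446 201.1969] 325 @.038 [ 0.6248 -0.1912] @.090 [ 0.6156 -0.1823] depth [ 0.6134 -0.1802  0.1025]
top dark [345.2798 225.7335] 529 @.038 [ 0.5675 -0.0733] @.090 [ 0.5611 -0.0701] depth [ 0.5602 -0.0692  0.0948]
top dark [380.3497 238.2712] 306 @.038 [ 0.5368 -0.1551] @.090 [ 0.5319 -0.1479] depth [ 0.5311 -0.1558  0.0794]
top dark [262.4872 235.3487] 195 @.038 [0.5474 0.1213] @.090 [0.542  0.1151] depth [0.548  0.1215 0.0377]
top dark [411.0432 247.3272] 324 @.038 [ 0.5145 -0.2264] @.090 [ 0.5107 -0.2157] depth [ 0.5126 -0.2139  0.0793]
top key [374.2128 235.9149] 141 [ 0.537  -0.1339] [ 0.5368 -0.1336  0.0933]
top key [395.6724 242.2672] 116 [ 0.5222 -0.1813] [ 0.5227 -0.1815  0.0929]
top key [417.2479 248.686 ] 121 [ 0.5073 -0.2288] [ 0.5066 -0.2286  0.0932]
red rect ((554.4616088867188, -154.78927612304688), (249.4390106201172, 172.2229766845703), 72.79637908935547)
side dark [338.2785 136.8893] 298 @.038 [ 0.6273 -0.2383] @.090 [ 0.6161 -0.1835] depth [ 0.6143 -0.1735  0.1008]
side dark [385.8086 137.8457] 162 @.038 [ 0.5089 -0.2615] @.090 [ 0.5073 -0.2048] depth [ 0.5051 -0.2152  0.0782]
side dark [370.7583 158.3083] 240 @.038 [ 0.5345 -0.1822] @.090 [ 0.5308 -0.132 ] depth [ 0.5285 -0.1443  0.0784]
side dark [353.0095 179.7472] 629 @.038 [ 0.5633 -0.1056] @.090 [ 0.5572 -0.0616] depth [ 0.5566 -0.0606  0.0915]
side dark [337.6635 271.654 ] 315 @.038 [0.5477 0.1288] @.090 [0.5429 0.1539] depth [0.5478 0.1275 0.0367]
side key [387.     130.9529] 85 [ 0.5077 -0.2256] [ 0.5077 -0.227   0.0922]
side key [377.3304 143.7232] 112 [ 0.5234 -0.1779] [ 0.5235 -0.1798  0.092 ]
side key [367.7422 157.4609] 128 [ 0.5375 -0.1301] [ 0.5375 -0.1315  0.0921]
```

Both views agree, and the geometry fits the given sizes:

| Item | Position (m) | Check |
|---|---|---|
| Round key | (0.507, -0.228) | top at 0.093 |
| Rocker far end | (0.583, -0.0745) | from the unit fit |
| Pod button | (0.5475, 0.124) | top at about 0.038 |
| Unit yaw | -0.30 rad | 250 x 171 mm rectangle measured |

I'll close the fingers and travel high.

```bash
python3 -m inch '[[0.9,-0.5,0,0,0,0],[0.9,-0.5,0,0,0,0],[0.9,-0.5,0,0,0,0],[0.9,-0.5,0,0,0,0],[0.9,-0.5,0,0,0,0]]' -1 10; python3 -m inch '[[0.9,-0.5,0,0,0,0],[0.9,-0.5,0,0,0,0],[0.9,-0.5,0,0,0,0],[0.9,-0.5,0,0,0,0],[0.9,-0.5,0,0,0,0]]'
cat > go.py <<'E'
import sys
from h import *
from bench import read_state
s=read_state(); r=R.from_quat(s["eef_rot"]); t=np.array(eval(sys.argv[1])); d=r.inv().apply(t-s["ee_pos"])/.04
M=r.as_matrix(); print("t",s["time"],"pos",np.round(s["ee_pos"],4),"delta units",np.round(d,2),"yaw",round(np.arctan2(M[1,0],M[0,0]),3),"zaxis",np.round(M[:,2],3),"F",np.round(s["ft_force"],1),"w",round(float(s["width"]),4),"q",np.round(s["joint_positions"],2))
E
python3 go.py '[.5475,.124,.15]'
```

```text
time: 0.72
ee_pos: [0.3142, -0.4569, 0.2223]
eef_rot: [0.991, 0.134, -0.0, -0.0]
ft_force: [0.2, -0.0, -0.2]
width: 0.0451
time: 1.35
ee_pos: [0.4609, -0.3126, 0.2223]
eef_rot: [0.991, 0.134, -0.0, -0.0]
ft_force: [0.7, 0.4, -0.0]
width: 0.0014
t 1.35 pos [ 0.4609 -0.3126  0.2223] delta units [ 5.   -9.94  1.81] yaw 0.27 zaxis [-0.  0. -1.] F [ 0.7  0.4 -0. ] w 0.0014 q [ 0.81  0.2  -0.34  1.63  0.07  1.32 -0.84]
```

```bash
python3 -m inch '[[0.45,-0.9,0,0,0,0],[0.45,-0.9,0,0,0,0],[0.45,-0.9,0,0,0,0],[0.45,-0.9,0,0,0,0],[0.45,-0.9,0,0,0,0]]'; python3 -m inch '[[0.45,-0.9,0,0,0,0],[0.45,-0.9,0,0,0,0],[0.45,-0.9,0,0,0,0],[0.45,-0.9,0,0,0,0],[0.45,-0.9,0,0,0,0]]'; python3 -m inch '[[0,0,0,0,0,0],[0,0,0,0,0,0]]'; python3 go.py '[.5475,.124,.06]'
```

```text
time: 1.98
ee_pos: [0.499, -0.1149, 0.2223]
eef_rot: [0.991, 0.134, -0.0, 0.0]
ft_force: [0.1, -0.3, -0.9]
width: -0.0003
time: 2.6
ee_pos: [0.5378, 0.0824, 0.2223]
eef_rot: [0.991, 0.134, -0.0, 0.0]
ft_force: [0.2, -1.2, 0.5]
width: 0.0009
time: 2.85
ee_pos: [0.5377, 0.0805, 0.2222]
eef_rot: [0.991, 0.134, -0.0, 0.0]
ft_force: [0.1, 0.0, 0.1]
width: 0.0003
t 2.85 pos [0.5377 0.0805 0.2222] delta units [ 0.53 -0.98  4.05] yaw 0.269 zaxis [-0.001 -0.001 -1.   ] F [0.1 0.  0.1] w 0.0003 q [ 0.33  0.21 -0.64  1.65  0.13  1.32 -1.63]
```

```bash
python3 -m inch '[[0.27,-0.49,0.6,0,0,0],[0.26,-0.49,0.8,0,0,0],[0,0,1,0,0,0],[0,0,1,0,0,0],[0,0,0.6,0,0,0]]';python3 -m inch '[[0,0,0,0,0,0],[0,0,0,0,0,0]]'; python3 go.py '[.5475,.124,.032]'; python3 - <<'E'
from bench import *
import cv2
a=camera("side")["img"][100:300,270:430,::-1]
cv2.imwrite("pics/p1.png",cv2.resize(a,None,fx=3,fy=3))
E
```

```text
time: 3.48
ee_pos: [0.547, 0.1224, 0.0603]
eef_rot: [0.991, 0.133, -0.001, 0.001]
ft_force: [-0.0, -0.4, 0.5]
width: 0.0007
time: 3.72
ee_pos: [0.5486, 0.124, 0.0637]
eef_rot: [0.991, 0.134, 0.001, 0.0]
ft_force: [-0.4, 0.6, 0.4]
width: 0.0004
t 3.725 pos [0.5486 0.124  0.0637] delta units [-0.03 -0.01  0.79] yaw 0.269 zaxis [ 0.001 -0.    -1.   ] F [-0.4  0.6  0.4] w 0.0004 q [ 0.22  0.41 -0.63  1.78  0.28  1.04 -1.81]
```

View pics/p1.png

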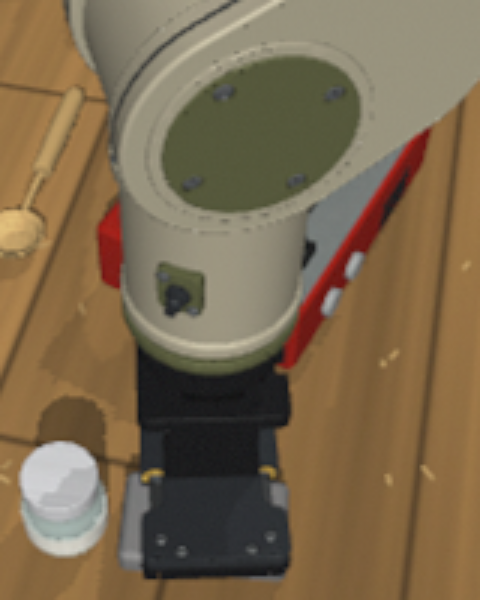

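The hand is centred over the pod and the jar stays clear to its left. I'll press in small steps.

```bash
python3 -m inch '[[-0.02,0,0.3,0,0,0],[0,0,0.2,0,0,0],[0,0,0.1,0,0,0],[0,0,0.05,0,0,0],[0,0,0,0,0,0]]';python3 -m inch '[[0,0,0.06,0,0,0],[0,0,0.05,0,0,0],[0,0,0,0,0,0]]'
```

```text
time: 4.4
ee_pos: [0.5469, 0.1245, 0.0365]
eef_rot: [0.991, 0.135, -0.0, 0.0]
ft_force: [-1.3, -1.2, 2.1]
width: 0.0002
time: 4.78
ee_pos: [0.5473, 0.1246, 0.0325]
eef_rot: [0.991, 0.135, 0.0, 0.0]
ft_force: [-1.4, -1.3, 5.1]
width: 0.0004
```

```bash
python3 -m inch '[[0,0,0.04,0,0,0],[0,0,0.03,0,0,0],[0,0,0,0,0,0]]'
```

```text
time: 5.15
ee_pos: [0.5474, 0.1246, 0.0319]
eef_rot: [0.991, 0.134, 0.0, 0.001]
ft_force: [-14.2, -5.2, 31.6]
width: 0.0005
```

It's against the stop: 31 N at z = 0.032, which is 6 mm below the up height. Now lift.

```bash
python3 -m inch '[[0,0,-0.1,0,0,0],[0,0,-0.2,0,0,0],[0,0,-0.5,0,0,0],[0,0,-0.9,0,0,0],[0,0,-0.9,0,0,0]]';python3 -m inch '[[0,0,-0.8,0,0,0],[0,0,0,0,0,0]]';  python3 go.py '[.583,-.0745,.17]'; python3 - <<'E'
from bench import *
from h import *
for n in("top","side"):
    c=camera(n);np.savez(n+"1.npz",**c)
    o=np.load(n+"0.npz")["img"]; b=(slice(160,300),slice(220,460)) if n=="top" else (slice(100,300),slice(250,430))
    cv2.imwrite(f"pics/{n}1.png",cv2.resize(np.hstack([o[b],c["img"][b]])[:,:,::-1],None,fx=1.6,fy=1.6))
E
```

```text
time: 5.78
ee_pos: [0.547, 0.1247, 0.1353]
eef_rot: [0.991, 0.135, 0.0, -0.0]
ft_force: [-0.3, 0.7, -0.3]
width: 0.0006
time: 6.02
ee_pos: [0.5485, 0.1251, 0.1689]
eef_rot: [0.991, 0.135, 0.003, 0.0]
ft_force: [0.2, 0.0, 0.2]
width: 0.0005
t 6.025 pos [0.5485 0.1251 0.1689] delta units [-0.5   5.04 -0.03] yaw 0.27 zaxis [ 0.005  0.001 -1.   ] F [0.2 0.  0.2] w 0.0005 q [ 0.26  0.3  -0.66  1.68  0.19  1.23 -1.75]
```

View pics/side1.png

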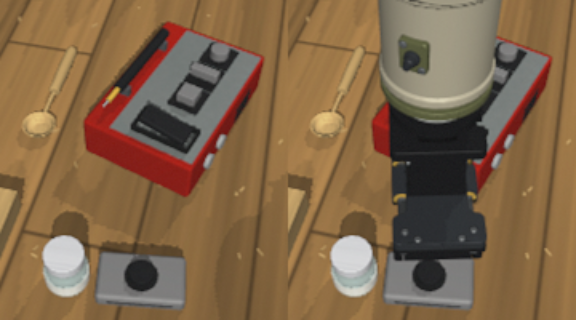

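The pod hasn't moved: its position in the side view matches before and after, and the button is up. Next is the rocker, turning the tool to the unit's yaw on the way.

```bash
python3 -m inch '[[-0.1,0.9,0,0,0,0],[-0.1,0.9,0,0,0,0],[-0.1,0.9,0,0,0,0],[-0.1,0.9,0,0,0,0],[-0.1,0.9,0,0,0,0]]'; python3 -m inch '[[0,0.5,0,0,0,0],[0,0,0,0,0,0.07],[0,0,0,0,0,0.07],[0,0,0,0,0,0.07],[0,0,0,0,0,0.062]]'; python3 -m inch '[[0,0,0,0,0,0],[0,0,0,0,0,0]]';python3 go.py '[.584,-.075,.115]'
```

```text
time: 6.75
ee_pos: [0.5751, -0.0555, 0.1643]
eef_rot: [0.991, 0.135, -0.001, -0.0]
ft_force: [0.6, 0.1, -0.1]
width: 0.0002
time: 7.38
ee_pos: [0.5808, -0.0726, 0.1647]
eef_rot: [0.989, -0.151, -0.001, -0.0]
ft_force: [-0.4, -0.6, 0.5]
width: 0.0005
time: 7.62
ee_pos: [0.581, -0.0731, 0.1651]
eef_rot: [0.989, -0.148, -0.0, -0.0]
ft_force: [-0.0, 0.3, -0.5]
width: 0.0003
t 7.625 pos [ 0.581  -0.0731  0.1651] delta units [0.09 0.02 1.25] yaw -0.296 zaxis [-0.  0. -1.] F [-0.   0.3 -0.5] w 0.0003 q [ 0.44  0.32 -0.47  1.62  0.15  1.23 -1.93]
```

```bash
python3 -m inch '[[0.09,0.02,0.6,0,0,0],[0,0,0.5,0,0,0],[0,0,0.15,0,0,0],[0,0,0,0,0,0]]';python3 go.py '[.584,-.075,.09]'; python3 - <<'E'
from bench import *
from h import *
c=camera("side");cv2.imwrite(f"pics/s2.png",cv2.resize(c["img"][90:260,270:450,::-1],None,fx=3,fy=3))
E
```

```text
time: 8.12
ee_pos: [0.5841, -0.0753, 0.1151]
eef_rot: [0.989, -0.149, -0.0, -0.0]
ft_force: [0.7, 0.0, 0.2]
width: 0.0001
t 8.125 pos [ 0.5841 -0.0753  0.1151] delta units [-0.   -0.01  0.63] yaw -0.299 zaxis [-0.001  0.    -1.   ] F [0.7 0.  0.2] w 0.0001 q [ 0.43  0.38 -0.46  1.67  0.18  1.14 -1.95]
```

View pics/s2.png

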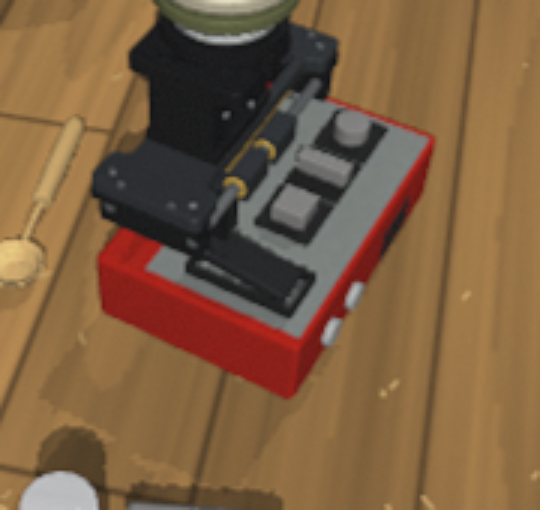

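The fingertips are over the far end of the rocker at crop (220,230), and the body is well above the pen. Press.

```bash
python3 -m inch '[[0,0,0.2,0,0,0],[0,0,0.15,0,0,0],[0,0,0.1,0,0,0],[0,0,0.05,0,0,0],[0,0,0,0,0,0]]';python3 -m inch '[[0,0,0.05,0,0,0],[0,0,0.03,0,0,0],[0,0,0,0,0,0]]'
```

```text
time: 8.8
ee_pos: [0.5843, -0.0755, 0.0954]
eef_rot: [0.989, -0.149, 0.0, 0.0]
ft_force: [1.0, -0.2, 0.6]
width: 0.0005
time: 9.18
ee_pos: [0.5847, -0.0755, 0.0926]
eef_rot: [0.989, -0.149, 0.001, 0.0]
ft_force: [0.9, -1.0, 4.9]
width: 0.0003
```

```bash
python3 -m inch '[[0,0,0.03,0,0,0],[0,0,0.02,0,0,0],[0,0,0,0,0,0]]'
```

```text
time: 9.55
ee_pos: [0.5849, -0.0756, 0.0922]
eef_rot: [0.989, -0.149, 0.001, 0.0]
ft_force: [-4.3, -0.5, 19.3]
width: 0.0004
```

It hit the stop at z = 0.092, and I predicted about 0.0925 for the "on" position. I'll lift, head for the round key and check.

```bash
python3 -m inch '[[0,0,-0.1,0,0,0],[0,0,-0.4,0,0,0],[0,0,-0.7,0,0,0],[0,0,-0.7,0,0,0]]';python3 -m inch '[[-0.6,0.9,0,0,0,0],[-0.6,0.9,0,0,0,0],[-0.1,0.9,0,0,0,0],[0,0.9,0,0,0,0],[0,0,0,0,0,0]]'; python3 go.py '[.507,-.2285,.12]'; python3 - <<'E'
from bench import *
from h import *
c=camera("side");cv2.imwrite(f"pics/s3.png",cv2.resize(c["img"][90:260,270:450,::-1],None,fx=3,fy=3))
P=dep(c)
for r in(-27,-15,15,27):
    p=[.5578+.955e-3*r,-.0666-.297e-3*r,.096-.2e-3*r]; u,v=np.round(proj(c,p)).astype(int); print(r,p[2],P[v,u])
E
```

```text
time: 10.05
ee_pos: [0.5839, -0.0752, 0.1673]
eef_rot: [0.989, -0.149, -0.0, -0.0]
ft_force: [-0.4, -0.5, 0.3]
width: 0.0008
time: 10.68
ee_pos: [0.4907, -0.2006, 0.1666]
eef_rot: [0.988, -0.152, -0.0, 0.0]
ft_force: [0.7, 1.3, 0.7]
width: 0.0003
t 10.675 pos [ 0.4907 -0.2006  0.1666] delta units [0.6  0.54 1.16] yaw -0.305 zaxis [-0.001 -0.001 -1.   ] F [0.7 1.3 0.7] w 0.0003 q [ 0.66  0.19 -0.4   1.77  0.08  1.2  -1.64]
-27 0.1014 [ 0.53194754 -0.05915798  0.10184856]
-15 0.099 [ 0.54275237 -0.06123401  0.09986007]
15 0.093 [ 0.57242755 -0.07168041  0.09336873]
27 0.0906 [ 0.58352532 -0.07254137  0.09282432]
```

View pics/s3.png

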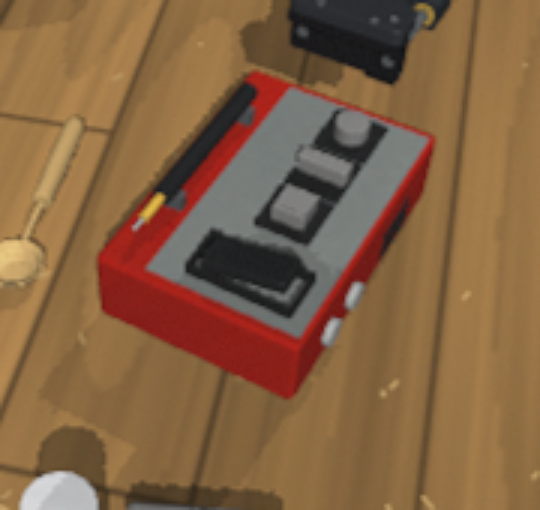

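The rocker's near end now stands up (depth 0.102) and the far end is down (about 0.092). Now the round key.

```bash
python3 -m inch '[[0.3,0.27,0,0,0,0],[0.3,0.27,0.4,0,0,0],[0,0,0.7,0,0,0],[0,0,0,0,0,0],[0,0,0,0,0,0]]';python3 go.py '[.507,-.2285,.087]'; python3 - <<'E'
from bench import *
from h import *
np.set_printoptions(precision=4,suppress=True)
for n in("top","side"):
    c=camera(n);P=dep(c)
    b=(slice(150,290),slice(300,460)) if n=="top" else (slice(90,220),slice(290,450))
    cv2.imwrite(f"pics/{n}4.png",cv2.resize(c["img"][b][:,:,::-1],None,fx=3,fy=3))
    D=P-[.5578,-.0666,0]; X=D[...,0]*.955-D[...,1]*.297; Y=D[...,0]*.297+D[...,1]*.955
    m=(abs(X)<30e-3)&(abs(Y)<10e-3)&(P[...,2]>.085)&(P[...,2]<.11); print(n,m.sum(),np.polyfit(X[m],P[...,2][m],1))
E
```

```text
time: 11.35
ee_pos: [0.5094, -0.2251, 0.1231]
eef_rot: [0.989, -0.149, 0.0, 0.0]
ft_force: [-0.2, -0.5, 0.5]
width: 0.0002
t 11.35 pos [ 0.5094 -0.2251  0.1231] delta units [-0.03  0.1   0.9 ] yaw -0.299 zaxis [ 0.001 -0.    -1.   ] F [-0.2 -0.5  0.5] w 0.0002 q [ 0.66  0.29 -0.38  1.75  0.12  1.12 -1.63]
top 233 [-0.1844  0.097 ]
side 188 [-0.1886  0.0962]
```

View pics/side4.png

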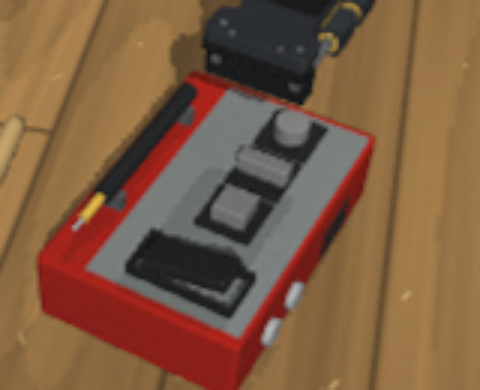

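View pics/top4.png

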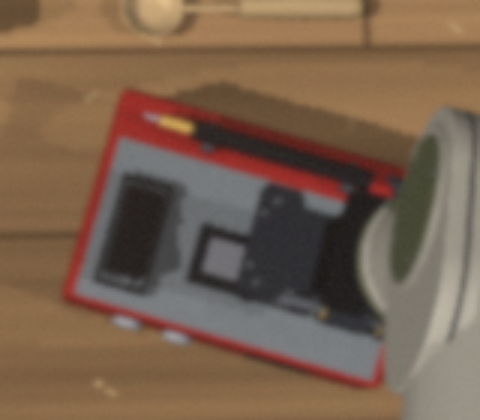

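```bash
python3 - <<'E'
from h import *
c=np.load("side0.npz")
for p in([.5094,-.2251,.123],[.5094,-.2251,.193],[.507,-.2285,.093]): u,v=proj(c,p); print((u-290)*3,(v-90)*3)
E
```

```text
293.41297960478846 93.3318352487687
305.43457177319635 17.28843686323698
292.3657128797213 120.5208234760029
```

The projected TCP (293,93) sits directly above the key (292,120), with the fingers hidden behind the body edge. The rocker's fitted slope is -0.185 in both views, so it is on. Press.

```bash
python3 -m inch '[[-0.03,0.09,0.3,0,0,0],[0,0,0.2,0,0,0],[0,0,0.15,0,0,0],[0,0,0.08,0,0,0],[0,0,0,0,0,0]]';python3 go.py '[.507,-.2285,.087]';python3 -m inch '[[0,0,0.07,0,0,0],[0,0,0.06,0,0,0],[0,0,0,0,0,0]]'
```

```text
time: 12.08
ee_pos: [0.5064, -0.2284, 0.0928]
eef_rot: [0.989, -0.149, -0.0, -0.0]
ft_force: [0.5, 0.1, -0.1]
width: 0.0007
t 12.075 pos [ 0.5064 -0.2284  0.0928] delta units [ 0.02 -0.    0.15] yaw -0.3 zaxis [-0.  0. -1.] F [ 0.5  0.1 -0.1] w 0.0007 q [ 0.66  0.32 -0.37  1.78  0.13  1.07 -1.63]
time: 12.45
ee_pos: [0.5066, -0.2285, 0.0877]
eef_rot: [0.989, -0.149, 0.0, 0.0]
ft_force: [-0.3, -0.1, 0.8]
width: 0.0004
```

```bash
python3 -m inch '[[0,0,0.04,0,0,0],[0,0,0.02,0,0,0],[0,0,0,0,0,0]]'
```

```text
time: 12.82
ee_pos: [0.5067, -0.2285, 0.0871]
eef_rot: [0.989, -0.149, 0.0, 0.0]
ft_force: [-6.4, 3.7, 18.6]
width: 0.0008
```

The key is home: 18.6 N at z = 0.087, which is 6 mm of travel. I'll lift, back the arm out of view and check.

```bash
python3 -m inch '[[0,0,-0.1,0,0,0],[0,0,-0.4,0,0,0],[0,0,-0.8,0,0,0],[0,0,-0.9,0,0,0],[0,0,-0.9,0,0,0]]';python3 -m inch '[[-0.5,0.8,0,0,0,0],[-0.5,0.8,0,0,0,0],[-0.5,0.8,0,0,0,0],[-0.5,0.8,0,0,0,0],[-0.5,0.8,0,0,0,0]]';python3 -m inch '[[-0.5,0.8,0,0,0,0],[-0.5,0.8,0,0,0,0],[0,0,0,0,0,0],[0,0,0,0,0,0],[0,0,0,0,0,0]]'; python3 - <<'E'
from bench import *
from h import *
np.set_printoptions(precision=4,suppress=True)
U=np.array([.5578,-.0666])
for n in("top","side"):
    c=camera(n);P=dep(c);np.savez(n+"5.npz",**c); o=np.load(n+"0.npz"); Q=dep(o)
    cv2.imwrite(f"pics/{n}5.png",c["img"][:,:,::-1])
    for nm,y in(("square",-70),("bar",-120),("round",-170)):
        k=U+np.array([.297,.955])*y/1000; r=[]
        for p in(Q,P):
            m=(np.hypot(p[...,0]-k[0],p[...,1]-k[1])<.0065)&(p[...,2]>.08); r.append((int(m.sum()),round(float(np.median(p[...,2][m])),4)))
        print(n,nm,r)
    D=P-[*U,0]; X=D[...,0]*.955-D[...,1]*.297; Y=D[...,0]*.297+D[...,1]*.955
    m=(abs(X)<30e-3)&(abs(Y)<10e-3)&(P[...,2]>.085)&(P[...,2]<.11); print("rocker slope",np.polyfit(X[m],P[...,2][m],1)[0])
    for p in(Q,P):
        m=(np.hypot(p[...,0]-.5475,p[...,1]-.124)<.009); print("button z",np.median(p[...,2][m]))
    dz=np.abs(P-Q)[...,2]; print("changed px over bench left of robot",(dz[100:,200:440]>.01).sum())
print(read_state()["ft_force"],read_state()["ee_pos"])
E
```

```text
time: 13.45
ee_pos: [0.5063, -0.2284, 0.2113]
eef_rot: [0.989, -0.149, 0.0, 0.0]
ft_force: [-0.4, -0.1, 0.2]
width: 0.0003
time: 14.08
ee_pos: [0.3626, -0.3525, 0.2102]
eef_rot: [0.989, -0.149, 0.0, 0.0]
ft_force: [0.2, -0.6, -0.5]
width: 0.0007
time: 14.7
ee_pos: [0.3075, -0.4003, 0.2096]
eef_rot: [0.989, -0.148, 0.0, -0.0]
ft_force: [-0.1, 0.8, 0.6]
width: 0.0003
top square [(26, 0.0934), (24, 0.0934)]
top bar [(30, 0.0932), (28, 0.0934)]
top round [(28, 0.093), (27, 0.0872)]
rocker slope -0.19245320727585788
button z 0.03872283612359162
button z 0.03883463528813347
changed px over bench left of robot 775
side square [(18, 0.0922), (20, 0.0928)]
side bar [(22, 0.0915), (26, 0.0919)]
side round [(18, 0.0929), (15, 0.0865)]
rocker slope -0.1949864782578945
button z 0.03795004224643017
button z 0.037612999010967485
changed px over bench left of robot 860
[-0.2643 -0.442   0.1027] [ 0.3072 -0.4005  0.2095]
```

View pics/top5.png

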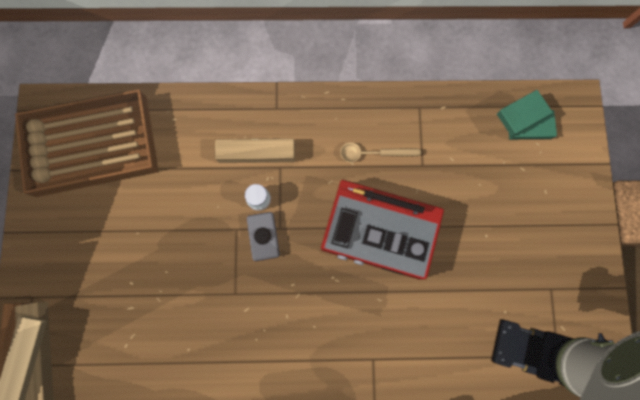

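View pics/side5.png

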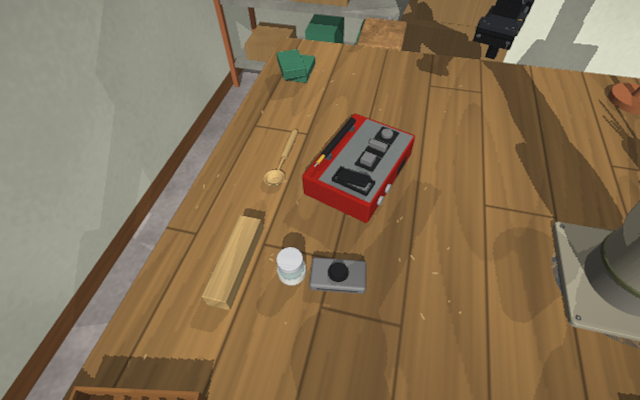

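Jar (257,196), billet, spoon and pod are where they started. The round key is 6 mm in, the rocker is on, and the hand is clear. Handing in.

```bash
python3 -c "from bench import *; print(close_job())"
```

```text
the job is handed in; nothing more can be done
None
```

The job is done and handed in at about 15 s of the 51 s allowed; the hand-in gives no verdict. With closed fingertips I pressed the pod's button to its stop and released it. I then tipped the rocker's far end down to its stop and pressed the round key fully home.

**Last checks, from both cameras:**
- **Rocker:** its slope is about 0.19 rad, which is on.
- **Round key:** it is about 6 mm in.
- **Square and bar keys:** their heights changed by 0.6 mm or less, and neither moved down.
- **Pod:** the button is back at its starting height and the pod has not visibly moved.
- **Bystanders:** the jar, billet and spoon look unmoved in both pictures.
- **Hand:** it stands clear, with near-zero force.

**Loose ends:**
- **Depth check:** a rough before/after depth comparison flagged about 800 changed pixels per view. I did not trace them.
- **Pod button position:** the two views disagreed by about 7 mm in y before the press. I used a value between them, and the press worked.
- **Contact force:** the peak when pressing was about 32 N, at the pod button's stop.

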